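Return the microscope objectives to their holder in order of length

TASK

The four spare microscope objectives have been cleaned and stand about on the worktop: put them back upright into the four seats of their holder in order of length, the shortest in the red seat and the longest at the far end, each down on the floor of its seat. They are glass, so set them down gently and do not drop or knock any over, and leave the oil bottle among them where it stands.

Things in the scene. Friction and masses are not known exactly. Their poses are not given: they have to be found in the camera images.
- objective_a: Microscope objective, the shortest of four: 31 mm tall, with a red band on its sloping shoulder (from above a red ring). Bright metal barrel 25 mm in diameter, straight up to 21 mm above the foot, tapering to a narrow nose; stands nose up on a flat black cap 26 mm in diameter, 5 mm high. Under 0.2 kg. Origin: centre of its underside; z up through the nose.
- objective_b: Microscope objective, the second shortest of four: 38 mm tall, with a yellow band on its sloping shoulder (from above a yellow ring). Bright metal barrel 25 mm in diameter, straight up to 25 mm above the foot, tapering to a narrow nose; stands nose up on a flat black cap 26 mm in diameter, 5 mm high. Under 0.2 kg. Origin: centre of its underside; z up through the nose.
- objective_c: Microscope objective, the second longest of four: 45 mm tall, with a green band on its sloping shoulder (from above a green ring). Bright metal barrel 25 mm in diameter, straight up to 32 mm above the foot, tapering to a narrow nose; stands nose up on a flat black cap 26 mm in diameter, 5 mm high. Under 0.2 kg. Origin: centre of its underside; z up through the nose.
- objective_d: Microscope objective, the longest of four: 52 mm tall, with a light blue band on its sloping shoulder (from above a light blue ring). Bright metal barrel 25 mm in diameter, straight up to 39 mm above the foot, tapering to a narrow nose; stands nose up on a flat black cap 26 mm in diameter, 5 mm high. Under 0.2 kg. Origin: centre of its underside; z up through the nose.
- seat_1: The red seat, at one end of the row. One of four round cups in a row, 50 mm apart, on the holder's aluminium bar (214 x 56 x 6 mm, fixed, at any angle). Cup 49 mm outside, 42 mm inside diameter; its rim is 17 mm and its inner floor 10 mm above the worktop. Origin: centre of its underside, 6 mm above the worktop; z up, y along the row from the red end to the far end.
- seat_2: Black seat next to the red one. One of four round cups in a row, 50 mm apart, on the holder's aluminium bar (214 x 56 x 6 mm, fixed, at any angle). Cup 49 mm outside, 42 mm inside diameter; its rim is 17 mm and its inner floor 10 mm above the worktop. Origin: centre of its underside, 6 mm above the worktop; z up, y along the row from the red end to the far end.
- seat_3: Black seat, third counting the red as first. One of four round cups in a row, 50 mm apart, on the holder's aluminium bar (214 x 56 x 6 mm, fixed, at any angle). Cup 49 mm outside, 42 mm inside diameter; its rim is 17 mm and its inner floor 10 mm above the worktop. Origin: centre of its underside, 6 mm above the worktop; z up, y along the row from the red end to the far end.
- seat_4: Black seat at the far end from the red one. One of four round cups in a row, 50 mm apart, on the holder's aluminium bar (214 x 56 x 6 mm, fixed, at any angle). Cup 49 mm outside, 42 mm inside diameter; its rim is 17 mm and its inner floor 10 mm above the worktop. Origin: centre of its underside, 6 mm above the worktop; z up, y along the row from the red end to the far end.
- oil_bottle: Brown dropper bottle with a black top, 29 mm in diameter, 78 mm tall, loose, standing among the objectives; stays where it is. Origin: centre of its underside.
- microscope_2: The compound microscope, fixed, 374 mm tall, always in the same place: an obstacle between the two sides of the worktop. Origin: on the worktop under its middle; it reaches 195 mm from there toward the robot, 170 mm away from it, 130 mm to either side. The objectives and their holder are on its left (+y). An arm that starts on its right should cross with the fingertips over 400 mm high.

How it is judged:
At the end, for the whole second after the job is handed in: From the red seat on, the objectives stand in order of length (red, yellow, green, light blue band), each within 10 mm of its seat's centre, foot on the seat floor (2.5 mm), upright within 7 degrees, released and at rest; the oil bottle within 20 mm of where it stood (horizontal distance between objective_a and seat_1 below 0.01 m and z of objective_a in the frame of seat_1 between 0.001 and 0.0065 m and angle between each of objective_a, objective_b, objective_c, objective_d's own z axis and vertical below 0.12 rad and linear speed of each of objective_a, objective_b, objective_c, objective_d below 0.02 m/s and horizontal distance between objective_b and seat_2 below 0.01 m and z of objective_b in the frame of seat_2 between 0.001 and 0.0065 m and horizontal distance between objective_c and seat_3 below 0.01 m and z of objective_c in the frame of seat_3 between 0.001 and 0.0065 m and horizontal distance between objective_d and seat_4 below 0.01 m and z of objective_d in the frame of seat_4 between 0.001 and 0.0065 m and distance of oil_bottle from where it was at the start of the episode below 0.02 m); the robot touches nothing.
It fails at once if an objective is knocked over (tilted more than 40 degrees) (angle between any of objective_a, objective_b, objective_c, objective_d's own z axis and vertical above 0.7 rad).
It fails at once if an objective is dropped from more than about 25 mm ((linear speed of objective_a above 0.7 m/s and contact force between the fingers and objective_a below 0.2 N) or (linear speed of objective_b above 0.7 m/s and contact force between the fingers and objective_b below 0.2 N) or (linear speed of objective_c above 0.7 m/s and contact force between the fingers and objective_c below 0.2 N) or (linear speed of objective_d above 0.7 m/s and contact force between the fingers and objective_d below 0.2 N)).
It fails at once if the oil bottle is pushed aside (20 mm or more) or tipped (distance of oil_bottle from where it was at the start of the episode above 0.02 m or angle between oil_bottle's own z axis and vertical above 0.5 rad).
It also fails if it takes over 93 s, if anything falls off the work surface, if the arm or the gripper's body presses on something with over 40 N, if the wrist force passes 120 N, or if a joint passes its speed limit or range.

ROBOT

A 7-joint arm with a two-finger parallel gripper is mounted at the origin on a cart in front of the work surface, level with it; the furniture and walls round the work are solid. World frame = base frame: x ahead of the robot, y to its left, z up, the work surface at z = 0. Lengths are in m, angles in rad, forces in N, time in s.
With the tool pointing down it reaches from about 0.35 to 0.9 m from the base axis. Payload 19.9 kg.
Tool frame: the origin (TCP) lies midway between the tips of the shut fingers; the grasp point (between the pads) lies 19 mm behind it (env.grip_depth is the distance from the TCP to the grasp point, in m); z points along the fingers, y is the line along which they close (so a half turn about z gives the same grasp; the last joint's range is limited). The gripper opens to 94 mm and grips with 3 to 60 N. Pads are 16 mm wide; open, the fingers measure 119 mm over their backs; the gripper's body (75 mm by 177 mm) begins 78 mm behind the grasp point.
Start: joints at [-1.312, 0.417, -0.01, 1.614, 0.005, 1.111, -0.053], TCP at [0.185, 0.597, 0.205] pointing down, gripper open.
Joint ranges: [-2.81, 2.81], [-0.39, 2.02], [-1.27, 1.25], [0.06, 2.57], [-1.19, 4.33], [0.19, 2], [-2.82, 2.82]. Speed limits (rad/s): [1.89, 1.89, 2.39, 2.39, 3.01, 3.01, 3.01].

INTERFACE

Orientations are given as a unit quaternion [x, y, z, w].
In Python, from station import env, viewer gives the robot as it stands. The module is installed in compiled form; this text tells all that it offers.
- The arm moves only by the tool advance, called after "Request:" as name([rows], argument=value, ...), one row to a line, values as JSON. Schema: {"type":"object","properties":{"steps":{"type":"string"},"finger_gap":{"type":"number"},"grip_n":{"type":"number"},"only":{"type":"string"},"quiet":{"type":"boolean"},"lines":{"type":"string"}},"required":["steps"],"additionalProperties":false}. steps is a string of 1 to 20 rows, parted by a bar, with the numbers parted by commas; each row has 6 numbers: dx, dy, dz in a scale on which 1.0 is 0.2 m, then a rotation vector rx, ry, rz in fractions of the full range, 1 being 2 pi rad; each row shifts and turns the commanded pose from where the row before left it, along the tool's axes as they then stand; what a row does not reach is not made up. A row lasts 1/12 s, in which the tool goes at most 0.0417 m and 0.125 rad, less where a joint would pass 70% of its speed; a pose out of reach is approached as far as the arm can. finger_gap is the finger opening in m, set as the call begins (left out keeps the last). The fingers move at their own pace and stop on an object; grip_n is the grip in N (left out, the last holds). Time passes only in rows, so rows that do not move let the fingers close. The tool returns the time, the measured TCP pose, the force, the opening and the grip force at its end. only (a regular expression) keeps the lines of the reply that match it, lines (a string "A,B") keeps lines A to B, and quiet returns only ok. A shift or turn number past 1, either way, is cut back to 1. Input that does not fit is refused with a message, and nothing moves.
- env.get_state(): the state, without advancing time (a new reading comes with each control period).
- viewer.read_camera(name): name is "scene" or "top"; returns a dict with "frame" (420x560x3 uint8, red, green, blue), "K" (3x3 intrinsics, pixels), "view" (4x4, takes a point from world to camera coordinates). Camera axes: x right, y up, looking along -z (the intrinsics and any distortion apply to the point x, -y, -z); pixel columns grow to the right and rows downward; lengths in m; the calibration is good to about 2 mm. A picture is of the moment at which its call begins. There is no depth.
- env.sign_off(): hands the job in; it is judged then, once.
The state is a dict: "time": time; "joint_positions": joint angles; "qvel": joint speeds; "joint_efforts": joint torques, N m; "ee_pos": TCP position; "eef_rot": TCP orientation; "force": force on the tool from outside, world axes, zero at the start; "ft_torque": the same for the moment, N m; "opening": finger opening in m; "gripper_force": force on a finger pad.
Only numpy, scipy, OpenCV 4.12 (cv2) and the standard library are available. Lean on these libraries where they do the work, as an engineer would, in place of code of your own. Each camera call takes 0.05 s, during which the arm holds its last target. There are 200 camera calls.

## Working session

There is one attempt and no reset: what is moved stays moved. The work goes in short steps, Python scripts to look and compute and a tool call to move; the robot and the scene stay as the last step left them, time stands still between calls to the robot, and variables do not carry over. Pictures are saved under pics/ and viewed, at most 14 in all, crops included, and the job is handed in when it is done.

```bash
mkdir -p pics; python3 - <<'E'
from station import env, viewer
import cv2,numpy as np
s=env.get_state();print({k:np.round(v,3) for k,v in s.items()}, env.grip_depth)
for n in("scene","top"):
    c=viewer.read_camera(n);cv2.imwrite(f"pics/{n}0.png",c["frame"][:,:,::-1]);print(c["K"],c["view"],c.keys())
E
```

```text
{'time': np.float64(0.0), 'joint_positions': array([-1.313,  0.418, -0.01 ,  1.614,  0.005,  1.111, -0.053]), 'qvel': array([-0.   ,  0.   ,  0.   , -0.001, -0.   , -0.   ,  0.001]), 'joint_efforts': array([ 0.0000e+00, -8.5124e+01,  6.3900e-01, -4.2601e+01, -4.9000e-02,
        1.9000e-02,  0.0000e+00]), 'ee_pos': array([0.184, 0.597, 0.205]), 'eef_rot': array([ 0.149,  0.989, -0.001, -0.   ]), 'force': array([-0.898, -1.232, -0.082]), 'ft_torque': array([-0.013,  0.013,  0.004]), 'gripper_force': np.float64(0.0), 'opening': np.float64(0.094)} 0.0188
[[414.0725106    0.         275.97037218]
 [  0.         414.0725106  208.14999961]
 [  0.           0.           1.        ]] [[-0.55064432 -0.83473265  0.00349691  0.45513998]
 [ 0.52945743 -0.34601996  0.77456118 -0.23407322]
 [-0.6453415   0.42835918  0.63248933 -0.63731328]
 [ 0.          0.          0.          1.        ]] dict_keys(['frame', 'K', 'view'])
[[416.01647174   0.         283.00101773]
 [  0.         416.01647174 212.01111659]
 [  0.           0.           1.        ]] [[ 0.01140602 -0.99967969  0.02259268  0.18324579]
 [ 0.98053397  0.01561101  0.19572796 -0.50072485]
 [-0.19601796  0.01992042  0.98039795 -0.80300596]
 [ 0.          0.          0.          1.        ]] dict_keys(['frame', 'K', 'view'])
```

View pics/scene0.png

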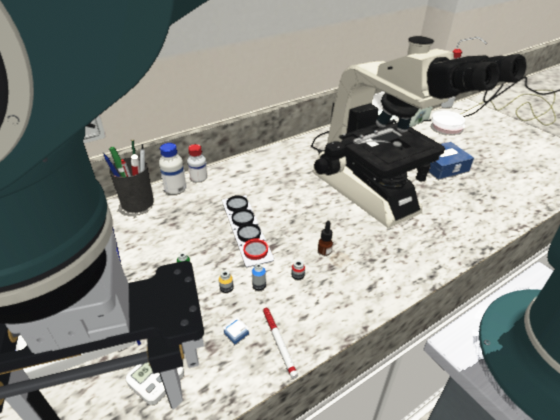

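View pics/top0.png

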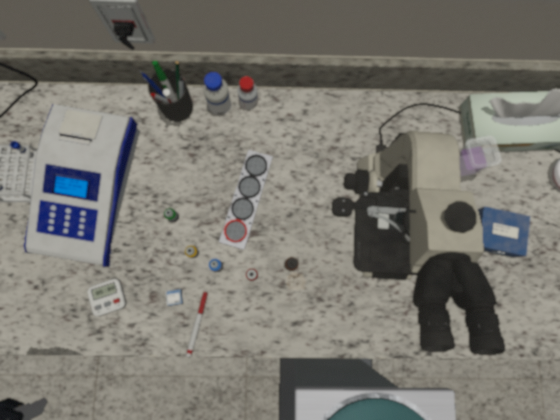

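The scene view shows the holder at (225–270, 195–265), red seat nearest. Green objective is at (183,260), yellow (227,281), blue (260,277), red (298,269), bottle (326,240). In the top view: red seat (236,231), far seat (256,165), green (171,214), yellow (192,251), blue (215,265), red (252,274), bottle (291,264).

```bash
python3 - <<'E'
import cv2
t=cv2.imread("pics/top0.png")[140:300,150:320];s=cv2.imread("pics/scene0.png")[185:300,170:345]
cv2.imwrite("pics/tc.png",cv2.resize(t,None,fx=3.7,fy=3.7,interpolation=cv2.INTER_CUBIC))
cv2.imwrite("pics/sc.png",cv2.resize(s,None,fx=4.5,fy=4.5,interpolation=cv2.INTER_CUBIC))
E
```

```text
(no output)
```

View pics/tc.png

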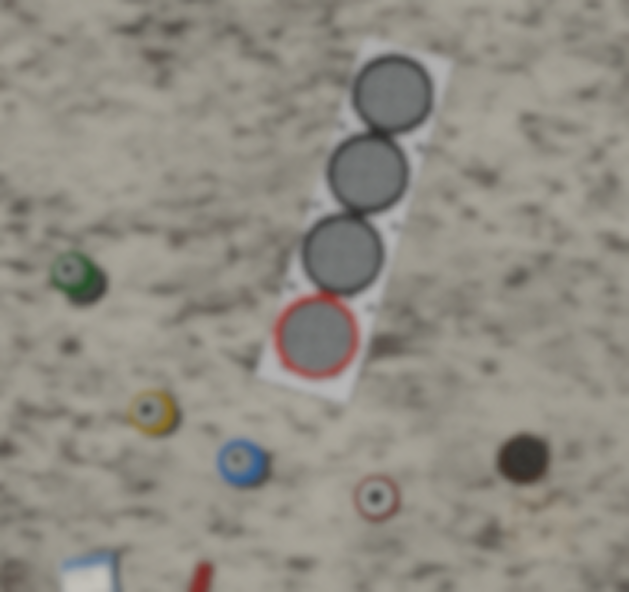

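View pics/sc.png

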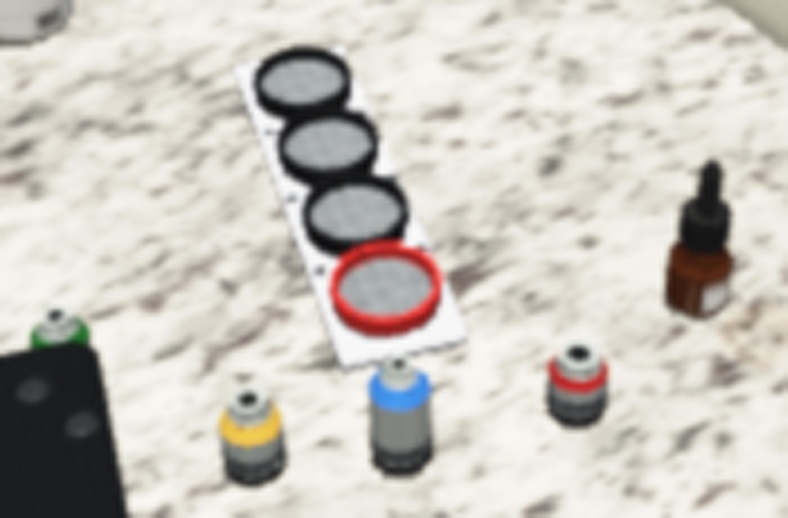

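Top crop: noses at green (70,268), yellow (147,408), blue (239,460), red (376,496), with seats at (316,337) to (392,94). Scene crop: noses at (56,316), (249,398), (398,364), (578,353), with seats at (386,290) to (302,80). I'll refine these by masks and triangulate.

```bash
cat > h.py <<'E'
import cv2,numpy as np
from station import env,viewer
def ray(c,p):
    R=c["view"][:3,:3];o=-R.T@c["view"][:3,3]
    x=np.linalg.inv(c["K"])@[p[0],p[1],1];return o,R.T@np.array([x[0],-x[1],-x[2]])
def plane(c,p,z):
    o,d=ray(c,p);return o+d*(z-o[2])/d[2]
def tri(c1,p1,c2,p2):
    o1,d1=ray(c1,p1);o2,d2=ray(c2,p2);d1/=np.linalg.norm(d1);d2/=np.linalg.norm(d2)
    t=np.linalg.lstsq(np.c_[d1,-d2],o2-o1,rcond=None)[0];a=o1+t[0]*d1;b=o2+t[1]*d2
    return (a+b)/2,np.linalg.norm(a-b)
def proj(c,P):
    q=c["view"]@np.r_[P,1];v=c["K"]@[q[0],-q[1],-q[2]];return v[:2]/v[2]
K=8
def up(c): return cv2.resize(c["frame"],None,fx=K,fy=K,interpolation=cv2.INTER_CUBIC)
def full(p): return (np.array(p)+.5)/K-.5
def dark(U,p,r=3):  # dark spot centroid near p
    x,y=((np.array(p)+.5)*K).astype(int);R=r*K
    g=cv2.cvtColor(U,cv2.COLOR_RGB2GRAY)[y-R:y+R,x-R:x+R].astype(float)
    lo,hi=g[R-K:R+K,R-K:R+K].min(),np.percentile(g,70)
    m=(g<lo+.4*(hi-lo)).astype(np.uint8);n,l,st,ce=cv2.connectedComponentsWithStats(m)
    i=1+np.argmin([np.hypot(*(ce[k]-R)) for k in range(1,n)]);return full(ce[i]+[x-R,y-R]),st[i,4]/K/K
def floor(U,p,tol=25):
    x,y=((np.array(p)+.5)*K).astype(int);m=np.zeros((U.shape[0]+2,U.shape[1]+2),np.uint8)
    cv2.floodFill(cv2.GaussianBlur(U,(0,0),6),m,(int(x),int(y)),0,(tol,)*3,(tol,)*3,cv2.FLOODFILL_MASK_ONLY|cv2.FLOODFILL_FIXED_RANGE)
    ct=max(cv2.findContours(m[1:-1,1:-1],cv2.RETR_EXTERNAL,cv2.CHAIN_APPROX_NONE)[0],key=cv2.contourArea)
    e=cv2.fitEllipse(cv2.convexHull(ct));return full(e[0]),np.round(np.array(e[1])/K,1)
E
python3 - <<'E'
from h import *
np.set_printoptions(precision=4,suppress=True)
T=viewer.read_camera("top");S=viewer.read_camera("scene");UT,US=up(T),up(S)
ft=lambda u:(np.array(u)+.5)/3.7-.5+[150,140]
fs=lambda u:(np.array(u)+.5)/4.5-.5+[170,185]
for n,a,b in[("c",(70,268),(56,316)),("b",(147,408),(249,398)),("d",(239,460),(398,364)),("a",(376,496),(578,353))]:
    p,A=dark(UT,ft(a));q,B=dark(US,fs(b));print(n,tri(T,p,S,q),tri(T,ft(a),S,fs(b))[0],p-ft(a),q-fs(b))
P=[]
for a,b in[((316,337),(386,290)),((343,254),(355,214)),((367,174),(328,146)),((392,94),(302,80))]:
    p,A=floor(UT,ft(a));q,B=floor(US,fs(b));t=tri(T,p,S,q);print("seat",t,plane(T,p,.012)[:2],plane(S,q,.012)[:2],A,B)
    P.append(t[0])
P=np.array(P);d=P[3]-P[0];print(np.linalg.norm(np.diff(P,axis=0),axis=1),np.arctan2(d[1],d[0]))
print("bottle",plane(T,ft((523,457)),.078))
E
```

```text
c (array([0.494 , 0.4237, 0.046 ]), np.float64(0.0016968450753860464)) [0.4946 0.4229 0.0444] [-0.7674  0.0637] [-0.2661 -0.1748]
b (array([0.4178, 0.3777, 0.0393]), np.float64(0.001629798129033008)) [0.4183 0.3771 0.0391] [-0.2529  0.2684] [-0.2883  0.2234]
d (array([0.391 , 0.3256, 0.0525]), np.float64(0.0017545438327692332)) [0.3905 0.3249 0.0522] [-0.7473 -0.5944] [ 0.0579 -0.0422]
a (array([0.3726, 0.2523, 0.032 ]), np.float64(0.0012705720429138166)) [0.373  0.252  0.0316] [-0.1897  0.1343] [0.0854 0.0179]
seat (array([0.463 , 0.2887, 0.0138]), np.float64(0.0011937034558823605)) [0.4637 0.2894] [0.4641 0.2874] [18.5 19.2] [11.2 18.4]
seat (array([0.5436, 0.295 , 0.0139]), np.float64(0.07128359116640785)) [0.5705 0.3214] [0.5125 0.2742] [ 86.5 104.2] [ 9.7 17.3]
seat (array([0.5416, 0.297 , 0.0522]), np.float64(0.05019880546293687)) [0.5705 0.3214] [0.5606 0.2606] [ 86.5 104.2] [ 8.4 16.3]
seat (array([0.5392, 0.2992, 0.0865]), np.float64(0.03161761161396799)) [0.5705 0.3214] [0.6091 0.2475] [ 86.5 104.2] [ 7.6 15.2]
[0.0809 0.0384 0.0345] 0.13650110956465014
bottle [0.392  0.1742 0.078 ]
```

```bash
cat > go.py <<'E'
import sys;from h import *;from scipy.spatial.transform import Rotation as R
s=env.get_state();t=np.array(list(map(float,sys.argv[1:4])))
Q=R.from_quat(s["eef_rot"]);d=t-s["ee_pos"]
w=R.from_matrix(Q.as_matrix());down=Q.as_matrix()[:,2]
print("delta tool",np.round(Q.inv().apply(d),4),"tilt",np.round(down,4),"yang",np.arctan2(*Q.as_matrix()[1::-1,1]),"t",s["time"],"ee",np.round(s["ee_pos"],4))
E
python3 - <<'E'
from h import *
np.set_printoptions(precision=4,suppress=True)
T=viewer.read_camera("top");S=viewer.read_camera("scene");UT,US=up(T),up(S)
ft=lambda u:(np.array(u)+.5)/3.7-.5+[150,140]
fs=lambda u:(np.array(u)+.5)/4.5-.5+[170,185]
P=[]
for a,b in[((316,337),(386,290)),((343,254),(355,214)),((367,174),(328,146)),((392,94),(302,80))]:
    p,A=floor(UT,ft(a),14);q,B=floor(US,fs(b));t=tri(T,p,S,q);print("seat",t,plane(T,p,.012)[:2],plane(S,q,.012)[:2],plane(T,ft(a),.017)[:2],A,B)
    P.append(t[0])
P=np.array(P);d=P[3]-P[0];print(np.linalg.norm(np.diff(P,axis=0),axis=1),np.arctan2(d[1],d[0]))
E
python3 go.py .3726 .2523 .12
```

```text
seat (array([0.4631, 0.2886, 0.0137]), np.float64(0.0014169276841154727)) [0.4639 0.2894] [0.4641 0.2873] [0.4627 0.2894] [16.8 17.6] [11.1 18.3]
seat (array([0.5108, 0.2756, 0.0141]), np.float64(0.0008797962443949494)) [0.5116 0.2761] [0.5125 0.2742] [0.5109 0.2757] [16.8 17.8] [ 9.7 17.3]
seat (array([0.559 , 0.2623, 0.0142]), np.float64(0.0014398902999003197)) [0.56  0.263] [0.5607 0.2606] [0.5584 0.2632] [16.1 17.7] [ 8.5 16.3]
seat (array([0.6072, 0.2491, 0.0142]), np.float64(0.0013630482582979097)) [0.6083 0.2498] [0.609  0.2475] [0.607 0.25 ] [15.6 17.1] [ 7.6 15.2]
[0.0495 0.0499 0.05  ] -0.26769772027737865
delta tool [-0.2815 -0.2737  0.0854] tilt [-1.e-04 -4.e-04 -1.e+00] yang 1.2709991898839914 t 0.3 ee [0.1845 0.597  0.2052]
```

The rows are not in the units I measure in: shifts go in shares of 0.2 m and turns go in shares of 2 pi rad. I convert before sending: -0.02 m is -0.1, -0.0195 m is -0.0975.

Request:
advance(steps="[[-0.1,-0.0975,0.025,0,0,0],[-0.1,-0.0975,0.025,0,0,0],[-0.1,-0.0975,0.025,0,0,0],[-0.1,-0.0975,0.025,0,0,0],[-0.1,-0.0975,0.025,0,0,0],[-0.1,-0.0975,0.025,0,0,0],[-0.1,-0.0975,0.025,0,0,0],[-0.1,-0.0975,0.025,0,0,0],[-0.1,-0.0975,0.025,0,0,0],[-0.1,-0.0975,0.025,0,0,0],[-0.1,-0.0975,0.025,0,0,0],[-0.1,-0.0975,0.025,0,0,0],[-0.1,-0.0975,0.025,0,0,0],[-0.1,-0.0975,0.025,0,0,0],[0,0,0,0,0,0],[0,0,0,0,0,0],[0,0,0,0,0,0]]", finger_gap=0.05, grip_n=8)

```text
refused: steps: the value is not of type 'string' (schema: type "string"). Nothing was moved.
```

Nothing moved. I misread the format; it is rows parted by a bar, with the numbers parted by commas. Resending.

Request:
advance(steps="-0.1,-0.0975,0.025,0,0,0 | -0.1,-0.0975,0.025,0,0,0 | -0.1,-0.0975,0.025,0,0,0 | -0.1,-0.0975,0.025,0,0,0 | -0.1,-0.0975,0.025,0,0,0 | -0.1,-0.0975,0.025,0,0,0 | -0.1,-0.0975,0.025,0,0,0 | -0.1,-0.0975,0.025,0,0,0 | -0.1,-0.0975,0.025,0,0,0 | -0.1,-0.0975,0.025,0,0,0 | -0.1,-0.0975,0.025,0,0,0 | -0.1,-0.0975,0.025,0,0,0 | -0.1,-0.0975,0.025,0,0,0 | -0.1,-0.0975,0.025,0,0,0 | 0,0,0,0,0,0 | 0,0,0,0,0,0 | 0,0,0,0,0,0", finger_gap=0.05, grip_n=8)

```text
time: 1.72
ee_pos: [0.3713, 0.2542, 0.1356]
eef_rot: [0.149, 0.989, 0.0, 0.0]
force: [0.3, 0.4, 0.8]
opening: 0.0501
gripper_force: 0.0
```

```bash
python3 go.py .3726 .2523 .01
python3 - <<'E'
from h import *
for n in("scene","top"):
    c=viewer.read_camera(n)["frame"][:,:,::-1]
    c=c[120:300,170:350] if n=="top" else c[150:330,150:390]
    cv2.imwrite(f"pics/{n}1.png",cv2.resize(c,None,fx=3.3,fy=3.3))
E
```

```text
delta tool [-0.0018 -0.0015  0.1256] tilt [ 1.e-04  3.e-04 -1.e+00] yang 1.271267932442591 t 1.7167 ee [0.3713 0.2542 0.1356]
```

View pics/scene1.png

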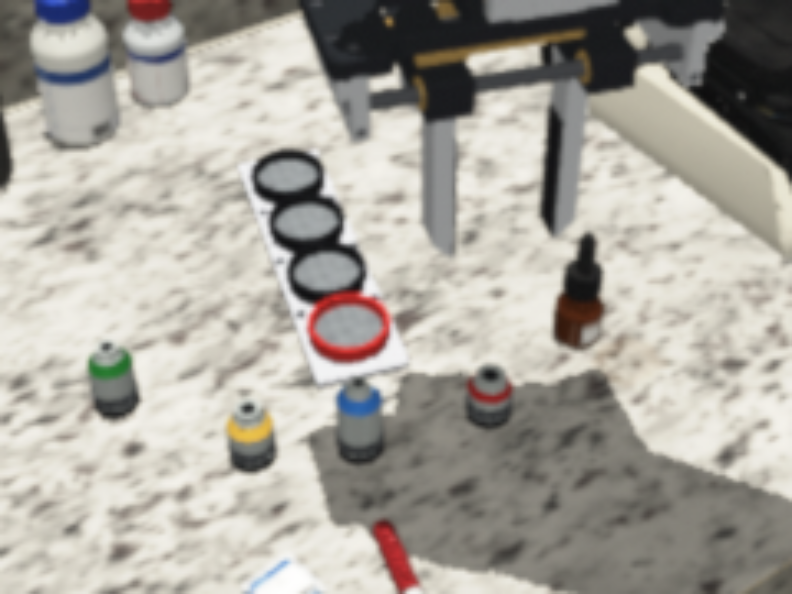

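The fingers stand above and behind the red-banded objective, clear of the bottle at (580,300). I'll descend and grip.

To row units: 0.018 m is 0.09, -0.0018 m is -0.009.

Request:
advance(steps="-0.009,-0.0075,0.09,0,0,0 | 0,0,0.09,0,0,0 | 0,0,0.09,0,0,0 | 0,0,0.09,0,0,0 | 0,0,0.09,0,0,0 | 0,0,0.09,0,0,0 | 0,0,0.04,0,0,0 | 0,0,0.03,0,0,0 | 0,0,0.0175,0,0,0 | 0,0,0,0,0,0 | 0,0,0,0,0,0", finger_gap=0.05, grip_n=15)

```text
time: 2.73
ee_pos: [0.373, 0.2519, 0.0105]
eef_rot: [0.149, 0.989, 0.0, 0.0]
force: [0.5, -0.0, -0.4]
opening: 0.0501
gripper_force: 0.0
```

```bash
python3 go.py .3726 .2523 .01
```

```text
delta tool [0.0005 0.0002 0.0005] tilt [ 5.e-04  4.e-04 -1.e+00] yang 1.2711410478800638 t 2.7333 ee [0.373  0.2519 0.0105]
```

Request:
advance(steps="0,0,0,0,0,0 | 0,0,0,0,0,0 | 0,0,0,0,0,0 | 0,0,0,0,0,0 | 0,0,0,0,0,0 | 0,0,0,0,0,0", finger_gap=0.015, grip_n=15)

```text
time: 3.23
ee_pos: [0.3728, 0.2517, 0.0101]
eef_rot: [0.149, 0.989, 0.0, 0.0]
force: [-0.8, -0.1, 5.7]
opening: 0.0243
gripper_force: 15.0
```

Request:
advance(steps="0,0,-0.02,0,0,0 | 0,0,-0.04,0,0,0 | 0,0,-0.06,0,0,0 | 0,0,-0.075,0,0,0 | 0,0,-0.075,0,0,0 | 0,0,-0.075,0,0,0 | 0,0,-0.075,0,0,0 | 0,0,0,0,0,0 | 0,0,0,0,0,0", finger_gap=0.015, grip_n=15)

```text
time: 3.98
ee_pos: [0.373, 0.2519, 0.0947]
eef_rot: [0.149, 0.989, 0.001, 0.001]
force: [-1.0, 0.1, -0.9]
opening: 0.0242
gripper_force: 15.0
```

```bash
python3 go.py .463 .2890 .022
```

```text
delta tool [-0.0749  0.0619  0.0729] tilt [ 0.0013  0.0011 -1.    ] yang 1.2710398468312616 t 3.9833 ee [0.373  0.2519 0.0947]
```

To row units: -0.015 m is -0.075, 0.0125 m is 0.0625.

Request:
advance(steps="-0.05,0.04,0,0,0,0 | -0.075,0.0625,0,0,0,0 | -0.075,0.0625,0,0,0,0 | -0.075,0.0625,0,0,0,0 | -0.06,0.05,0,0,0,0 | -0.0395,0.032,0,0,0,0 | 0,0,0,0,0,0 | 0,0,0,0,0,0 | 0,0,0,0,0,0", grip_n=15)

```text
time: 4.73
ee_pos: [0.4616, 0.2882, 0.0935]
eef_rot: [0.149, 0.989, -0.0, -0.0]
force: [-1.0, 0.7, -1.7]
opening: 0.0245
gripper_force: 15.0
```

```bash
python3 go.py .463 .2890 .0255
python3 - <<'E'
from h import *
for n in("scene",):
    c=viewer.read_camera(n)["frame"][:,:,::-1][150:330,150:390]
    cv2.imwrite(f"pics/{n}2.png",cv2.resize(c,None,fx=3.3,fy=3.3))
E
```

```text
delta tool [-0.0012  0.0012  0.068 ] tilt [-1.e-03 -7.e-04 -1.e+00] yang 1.2712100774260147 t 4.7333 ee [0.4616 0.2882 0.0935]
```

View pics/scene2.png

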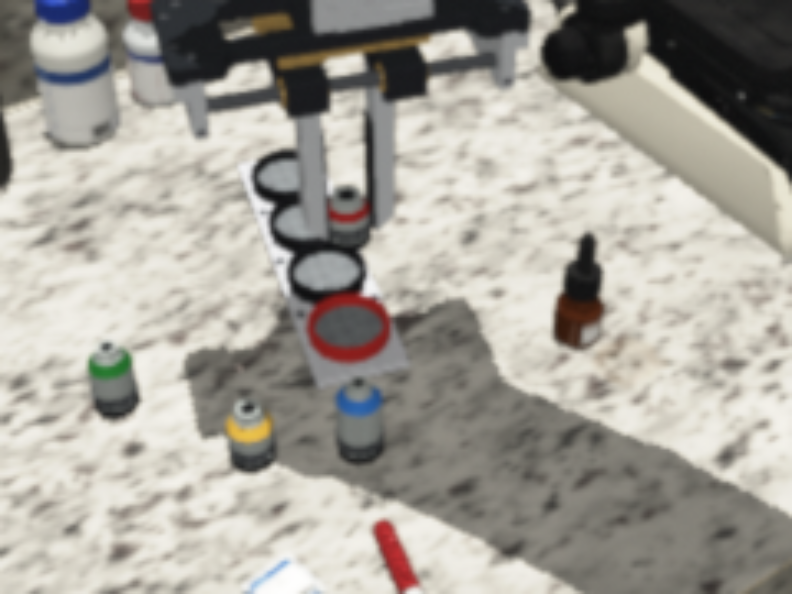

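The objective is held upright between the fingers at (348,215), above the red seat. Now lower it.

To row units: 0.015 m is 0.075, 0.013 m is 0.065.

Request:
advance(steps="-0.006,0.006,0.05,0,0,0 | 0,0,0.075,0,0,0 | 0,0,0.075,0,0,0 | 0,0,0.065,0,0,0 | 0,0,0.045,0,0,0 | 0,0,0.03,0,0,0 | 0,0,0,0,0,0 | 0,0,0,0,0,0 | 0,0,0,0,0,0", grip_n=15)

```text
time: 5.53
ee_pos: [0.4644, 0.2896, 0.0265]
eef_rot: [0.149, 0.989, 0.0, 0.0]
force: [-0.4, 0.4, -0.8]
opening: 0.0245
gripper_force: 15.0
```

```bash
python3 go.py .463 .2890 .0205
```

```text
delta tool [ 0.0012 -0.001   0.006 ] tilt [ 7.e-04  4.e-04 -1.e+00] yang 1.2708971797440611 t 5.5333 ee [0.4644 0.2896 0.0265]
```

Request:
advance(steps="0,0,0.0075,0,0,0 | 0,0,0.0075,0,0,0 | 0,0,0.005,0,0,0 | 0,0,0,0,0,0 | 0,0,0,0,0,0 | 0,0,0,0,0,0", grip_n=15)

```text
time: 6.03
ee_pos: [0.4641, 0.2894, 0.022]
eef_rot: [0.149, 0.989, -0.0, 0.0]
force: [0.1, -0.5, -0.4]
opening: 0.0246
gripper_force: 15.0
```

To row units: 0.001 m is 0.005.

Request:
advance(steps="0,0,0.005,0,0,0 | 0,0,0,0,0,0 | 0,0,0,0,0,0", grip_n=15, only="ee_pos|force")

```text
ee_pos: [0.464, 0.2894, 0.0209]
force: [0.5, 0.0, -0.7]
gripper_force: 15.0
```

Request:
advance(steps="0,0,0.0025,0,0,0 | 0,0,0,0,0,0 | 0,0,0,0,0,0", grip_n=15, only="ee_pos|force")

```text
ee_pos: [0.4641, 0.2894, 0.0205]
force: [0.2, 0.8, -0.8]
gripper_force: 15.0
```

To row units: 0.0005 m is 0.0025.

Request:
advance(steps="0,0,0.0025,0,0,0 | 0,0,0,0,0,0 | 0,0,0,0,0,0", grip_n=15, only="ee_pos|force")

```text
ee_pos: [0.4641, 0.2895, 0.0202]
force: [-2.3, -0.8, 4.7]
gripper_force: 15.0
```

Request:
advance(steps="0,0,0,0,0,0 | 0,0,0,0,0,0 | 0,0,0,0,0,0 | 0,0,0,0,0,0", finger_gap=0.045, only="ee_pos|force|open")

```text
ee_pos: [0.4641, 0.2894, 0.0199]
force: [-0.1, 0.7, -0.4]
opening: 0.0445
gripper_force: 0.0
```

Request:
advance(steps="0,0,-0.025,0,0,0 | 0,0,-0.06,0,0,0 | 0,0,-0.1,0,0,0 | 0,0,-0.1,0,0,0 | 0,0,-0.1,0,0,0 | 0,0,-0.1,0,0,0 | 0,0,0,0,0,0 | 0,0,0,0,0,0", finger_gap=0.05)

```text
time: 7.78
ee_pos: [0.4647, 0.2898, 0.1187]
eef_rot: [0.149, 0.989, 0.001, 0.001]
force: [0.6, -0.5, 0.2]
opening: 0.0498
gripper_force: 0.0
```

```bash
python3 go.py .4178 .3777 .01
```

```text
delta tool [0.0709 0.0699 0.1088] tilt [ 0.0021  0.0016 -1.    ] yang 1.2710128486018535 t 7.7833 ee [0.4647 0.2898 0.1187]
```

Contact came at the expected height and the release was clean. Next is yellow.

To row units: 0.016 m is 0.08, 0.0129 m is 0.0645.

Request:
advance(steps="0.05,0.05,0,0,0,0 | 0.08,0.08,0,0,0,0 | 0.08,0.08,0,0,0,0 | 0.08,0.08,0,0,0,0 | 0.0645,0.0595,0,0,0,0 | 0,0,0,0,0,0 | 0,0,0,0,0,0 | 0,0,0,0,0,0 | 0,0,0,0,0,0", finger_gap=0.05, grip_n=15, only="ee_")

```text
ee_pos: [0.4175, 0.3761, 0.1168]
```

```bash
python3 go.py .4178 .3777 .012
```

```text
delta tool [0.0002 0.0017 0.1048] tilt [-1.e-04 -7.e-04 -1.e+00] yang 1.269692334173873 t 8.5333 ee [0.4175 0.3761 0.1168]
```

```bash
python3 - <<'E'
from h import *
a=viewer.read_camera("scene")["frame"][:,:,::-1][150:330,150:390];b=viewer.read_camera("top")["frame"][:,:,::-1][130:310,160:320]
cv2.imwrite("pics/m3.png",cv2.resize(np.hstack([a,b]),None,fx=2,fy=2))
E
```

```text
(no output)
```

View pics/m3.png

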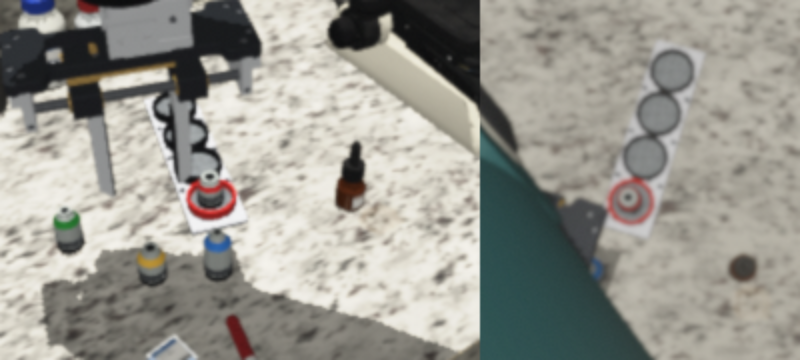

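The red objective stands upright and centred in the red seat, at (210,190) left and (630,200) right. The others are undisturbed. Grasp yellow.

To row units: 0.018 m is 0.09, 0.016 m is 0.08.

Request:
advance(steps="0.001,0.0085,0.05,0,0,0 | 0,0,0.09,0,0,0 | 0,0,0.09,0,0,0 | 0,0,0.09,0,0,0 | 0,0,0.08,0,0,0 | 0,0,0.06,0,0,0 | 0,0,0.04,0,0,0 | 0,0,0.0215,0,0,0 | 0,0,0,0,0,0 | 0,0,0,0,0,0 | 0,0,0,0,0,0", finger_gap=0.05, grip_n=15, only="ee_")

```text
ee_pos: [0.4177, 0.3792, 0.0134]
```

Request:
advance(steps="0,0,0,0,0,0 | 0,0,0,0,0,0 | 0,0,0,0,0,0 | 0,0,0,0,0,0 | 0,0,0,0,0,0 | 0,0,0,0,0,0", finger_gap=0.015, grip_n=15)

```text
time: 10.05
ee_pos: [0.4174, 0.3789, 0.0128]
eef_rot: [0.149, 0.989, 0.0, 0.0]
force: [-0.6, -0.7, 3.3]
opening: 0.0245
gripper_force: 15.0
```

Request:
advance(steps="0,0,-0.02,0,0,0 | 0,0,-0.04,0,0,0 | 0,0,-0.06,0,0,0 | 0,0,-0.075,0,0,0 | 0,0,-0.075,0,0,0 | 0,0,-0.075,0,0,0 | 0,0,-0.075,0,0,0 | 0,0,-0.075,0,0,0 | 0,0,-0.05,0,0,0 | 0,0,0,0,0,0 | 0,0,0,0,0,0", finger_gap=0.015, grip_n=15)

```text
time: 10.97
ee_pos: [0.4174, 0.379, 0.1221]
eef_rot: [0.149, 0.989, 0.0, 0.0]
force: [-0.3, 0.1, -1.1]
opening: 0.0244
gripper_force: 15.0
```

```bash
python3 go.py .511 .2755 .022
```

```text
delta tool [-0.12   -0.0713  0.1001] tilt [ 7.e-04  7.e-04 -1.e+00] yang 1.2710886070825242 t 10.9667 ee [0.4174 0.379  0.1221]
```

To row units: -0.022 m is -0.11, -0.02 m is -0.1.

Request:
advance(steps="-0.05,-0.03,0,0,0,0 | -0.1,-0.06,0,0,0,0 | -0.11,-0.065,0,0,0,0 | -0.11,-0.065,0,0,0,0 | -0.11,-0.065,0,0,0,0 | -0.08,-0.0475,0,0,0,0 | -0.04,-0.024,0,0,0,0 | 0,0,0,0,0,0 | 0,0,0,0,0,0 | 0,0,0,0,0,0 | 0,0,0,0,0,0", grip_n=15, only="ee_")

```text
ee_pos: [0.5099, 0.2764, 0.1215]
```

```bash
python3 go.py .511 .2755 .0288
```

```text
delta tool [-0.0013 -0.0006  0.0927] tilt [-6.e-04  1.e-04 -1.e+00] yang 1.2728359484761997 t 11.8833 ee [0.5099 0.2764 0.1215]
```

To row units: 0.018 m is 0.09, 0.016 m is 0.08.

Request:
advance(steps="-0.0025,-0.0015,0.05,0,0,0 | 0,0,0.08,0,0,0 | 0,0,0.09,0,0,0 | 0,0,0.09,0,0,0 | 0,0,0.07,0,0,0 | 0,0,0.05,0,0,0 | 0,0,0.025,0,0,0 | 0,0,0.0075,0,0,0 | 0,0,0,0,0,0 | 0,0,0,0,0,0 | 0,0,0,0,0,0", grip_n=15, only="ee_|force")

```text
ee_pos: [0.5117, 0.2751, 0.0299]
force: [-0.6, 0.1, -0.2]
gripper_force: 15.0
```

```bash
python3 go.py .511 .2755 .0228
```

```text
delta tool [0.0008 0.0002 0.0071] tilt [ 1.e-03  6.e-04 -1.e+00] yang 1.2709892814674328 t 12.8 ee [0.5117 0.2751 0.0299]
```

Request:
advance(steps="0,0,0.0075,0,0,0 | 0,0,0.0075,0,0,0 | 0,0,0.005,0,0,0 | 0,0,0.0025,0,0,0 | 0,0,0,0,0,0 | 0,0,0,0,0,0 | 0,0,0,0,0,0", grip_n=15, only="ee_|force")

```text
ee_pos: [0.5113, 0.2748, 0.0247]
force: [0.2, -1.3, -1.1]
gripper_force: 15.0
```

To row units: 0.001 m is 0.005.

Request:
advance(steps="0,0,0.005,0,0,0 | 0,0,0,0,0,0 | 0,0,0,0,0,0", grip_n=15, only="ee_pos|force")

```text
ee_pos: [0.5112, 0.2748, 0.0236]
force: [1.0, 0.6, -0.7]
gripper_force: 15.0
```

Request:
advance(steps="0,0,0.003,0,0,0 | 0,0,0,0,0,0 | 0,0,0,0,0,0", grip_n=15, only="ee_pos|force")

```text
ee_pos: [0.5113, 0.2748, 0.023]
force: [0.4, 0.1, -0.1]
gripper_force: 15.0
```

To row units: 0.0005 m is 0.0025.

Request:
advance(steps="0,0,0.0025,0,0,0 | 0,0,0,0,0,0 | 0,0,0,0,0,0", grip_n=15, only="ee_pos|force")

```text
ee_pos: [0.5114, 0.2749, 0.0228]
force: [-2.0, -0.8, 5.6]
gripper_force: 15.0
```

Request:
advance(steps="0,0,0,0,0,0 | 0,0,0,0,0,0 | 0,0,0,0,0,0 | 0,0,0,0,0,0", finger_gap=0.045, only="ee_pos|force|open")

```text
ee_pos: [0.5113, 0.2748, 0.0225]
force: [-0.0, -1.2, -0.8]
opening: 0.0446
gripper_force: 0.0
```

Request:
advance(steps="0,0,-0.025,0,0,0 | 0,0,-0.06,0,0,0 | 0,0,-0.1,0,0,0 | 0,0,-0.1,0,0,0 | 0,0,-0.1,0,0,0 | 0,0,-0.1,0,0,0 | 0,0,0,0,0,0 | 0,0,0,0,0,0", finger_gap=0.05, only="ee_")

```text
ee_pos: [0.5119, 0.2752, 0.1214]
```

```bash
python3 go.py .494 .4235 .12
```

```text
delta tool [0.0608 0.1364 0.0016] tilt [ 0.0022  0.0015 -1.    ] yang 1.2709802433489812 t 15.1333 ee [0.5119 0.2752 0.1214]
```

To row units: 0.027 m is 0.135, 0.016 m is 0.08.

Request:
advance(steps="0.025,0.055,0,0,0,0 | 0.05,0.11,0,0,0,0 | 0.06,0.135,0,0,0,0 | 0.06,0.135,0,0,0,0 | 0.055,0.125,0,0,0,0 | 0.035,0.08,0,0,0,0 | 0.019,0.042,0,0,0,0 | 0,0,0,0,0,0 | 0,0,0,0,0,0 | 0,0,0,0,0,0 | 0,0,0,0,0,0 | 0,0,0,0,0,0", finger_gap=0.05, grip_n=15, only="ee_")

```text
ee_pos: [0.4939, 0.4221, 0.1197]
```

```bash
python3 go.py .494 .4235 .016
```

```text
delta tool [0.0004 0.0014 0.1037] tilt [ 2.e-04 -3.e-04 -1.e+00] yang 1.269570285265838 t 16.1333 ee [0.4939 0.4221 0.1197]
```

To row units: 0.018 m is 0.09, 0.016 m is 0.08.

Request:
advance(steps="0.001,0.0035,0.05,0,0,0 | 0,0,0.09,0,0,0 | 0,0,0.09,0,0,0 | 0,0,0.09,0,0,0 | 0,0,0.08,0,0,0 | 0,0,0.06,0,0,0 | 0,0,0.04,0,0,0 | 0,0,0.0185,0,0,0 | 0,0,0,0,0,0 | 0,0,0,0,0,0 | 0,0,0,0,0,0", finger_gap=0.05, grip_n=15, only="ee_")

```text
ee_pos: [0.4939, 0.4242, 0.0167]
```

Request:
advance(steps="0,0,0,0,0,0 | 0,0,0,0,0,0 | 0,0,0,0,0,0 | 0,0,0,0,0,0 | 0,0,0,0,0,0 | 0,0,0,0,0,0", finger_gap=0.015, grip_n=15)

```text
time: 17.55
ee_pos: [0.4935, 0.4239, 0.016]
eef_rot: [0.149, 0.989, 0.0, 0.0]
force: [-0.2, 0.5, 2.3]
opening: 0.0244
gripper_force: 15.0
```

Request:
advance(steps="0,0,-0.02,0,0,0 | 0,0,-0.04,0,0,0 | 0,0,-0.06,0,0,0 | 0,0,-0.075,0,0,0 | 0,0,-0.075,0,0,0 | 0,0,-0.075,0,0,0 | 0,0,-0.075,0,0,0 | 0,0,-0.075,0,0,0 | 0,0,-0.05,0,0,0 | 0,0,0,0,0,0 | 0,0,0,0,0,0", finger_gap=0.015, grip_n=15)

```text
time: 18.47
ee_pos: [0.4936, 0.424, 0.1254]
eef_rot: [0.149, 0.989, 0.0, 0.0]
force: [0.2, 0.3, -1.7]
opening: 0.0247
gripper_force: 15.0
```

```bash
python3 go.py .559 .2622 .12
```

```text
delta tool [-0.1102 -0.1353  0.0053] tilt [ 7.e-04  6.e-04 -1.e+00] yang 1.2711033815811472 t 18.4667 ee [0.4936 0.424  0.1254]
```

To row units: -0.0245 m is -0.1225, -0.02 m is -0.1.

Request:
advance(steps="-0.04,-0.05,0,0,0,0 | -0.075,-0.0925,0,0,0,0 | -0.1,-0.1225,0,0,0,0 | -0.1,-0.1225,0,0,0,0 | -0.1,-0.1225,0,0,0,0 | -0.075,-0.0925,0,0,0,0 | -0.04,-0.05,0,0,0,0 | -0.02,-0.023,0,0,0,0 | 0,0,0,0,0,0 | 0,0,0,0,0,0 | 0,0,0,0,0,0 | 0,0,0,0,0,0 | 0,0,0,0,0,0", grip_n=15, only="ee_")

```text
ee_pos: [0.5582, 0.2633, 0.1248]
```

```bash
python3 go.py .559 .2622 .032
```

```text
delta tool [-0.0011 -0.0009  0.0928] tilt [-2.e-04  1.e-04 -1.e+00] yang 1.2725223137548107 t 19.55 ee [0.5582 0.2633 0.1248]
```

To row units: 0.018 m is 0.09, 0.016 m is 0.08.

Request:
advance(steps="-0.002,-0.0015,0.05,0,0,0 | 0,0,0.08,0,0,0 | 0,0,0.09,0,0,0 | 0,0,0.09,0,0,0 | 0,0,0.07,0,0,0 | 0,0,0.05,0,0,0 | 0,0,0.025,0,0,0 | 0,0,0.009,0,0,0 | 0,0,0,0,0,0 | 0,0,0,0,0,0 | 0,0,0,0,0,0", grip_n=15, only="ee_|force")

```text
ee_pos: [0.5594, 0.2621, 0.0328]
force: [0.4, 0.0, -1.0]
gripper_force: 15.0
```

Request:
advance(steps="0,0,0.0075,0,0,0 | 0,0,0.0075,0,0,0 | 0,0,0.0075,0,0,0 | 0,0,0.0025,0,0,0 | 0,0,0,0,0,0 | 0,0,0,0,0,0 | 0,0,0,0,0,0", grip_n=15, only="ee_|force")

```text
ee_pos: [0.559, 0.2619, 0.0271]
force: [0.3, -0.2, -1.0]
gripper_force: 15.0
```

Request:
advance(steps="0,0,0.003,0,0,0 | 0,0,0,0,0,0 | 0,0,0,0,0,0", grip_n=15, only="ee_pos|force")

```text
ee_pos: [0.559, 0.2619, 0.0265]
force: [-0.7, 0.5, -1.7]
gripper_force: 15.0
```

Request:
advance(steps="0,0,0.003,0,0,0 | 0,0,0,0,0,0 | 0,0,0,0,0,0", grip_n=15, only="ee_pos|force")

```text
ee_pos: [0.5591, 0.2619, 0.026]
force: [-0.6, -0.8, 3.1]
gripper_force: 15.0
```

Request:
advance(steps="0,0,0,0,0,0 | 0,0,0,0,0,0 | 0,0,0,0,0,0 | 0,0,0,0,0,0", finger_gap=0.045, only="ee_pos|force|open")

```text
ee_pos: [0.559, 0.2619, 0.0258]
force: [-0.1, 0.1, 1.0]
opening: 0.0446
gripper_force: 0.0
```

Request:
advance(steps="0,0,-0.025,0,0,0 | 0,0,-0.06,0,0,0 | 0,0,-0.1,0,0,0 | 0,0,-0.1,0,0,0 | 0,0,-0.1,0,0,0 | 0,0,-0.1,0,0,0 | 0,0,0,0,0,0 | 0,0,0,0,0,0", finger_gap=0.05, only="ee_")

```text
ee_pos: [0.5596, 0.2622, 0.1248]
```

```bash
python3 go.py .391 .3253 .12
```

```text
delta tool [0.1797 0.0105 0.0045] tilt [ 0.0024  0.0013 -1.    ] yang 1.270945974785867 t 22.55 ee [0.5596 0.2622 0.1248]
```

To row units: 0.03 m is 0.15, 0.028 m is 0.14.

Request:
advance(steps="0.05,0.0025,0,0,0,0 | 0.1,0.005,0,0,0,0 | 0.14,0.0075,0,0,0,0 | 0.15,0.01,0,0,0,0 | 0.15,0.01,0,0,0,0 | 0.14,0.0075,0,0,0,0 | 0.1,0.005,0,0,0,0 | 0.0685,0.005,0,0,0,0 | 0,0,0,0,0,0 | 0,0,0,0,0,0 | 0,0,0,0,0,0 | 0,0,0,0,0,0 | 0,0,0,0,0,0", finger_gap=0.05, grip_n=15, only="ee_")

```text
ee_pos: [0.391, 0.3245, 0.1226]
```

```bash
python3 go.py .391 .3253 .018
python3 - <<'E'
from h import *
a=viewer.read_camera("scene")["frame"][:,:,::-1][150:330,150:390];b=viewer.read_camera("top")["frame"][:,:,::-1][130:310,160:320]
cv2.imwrite("pics/m4.png",cv2.resize(np.hstack([a,b]),None,fx=2,fy=2))
E
```

```text
delta tool [0.0002 0.0009 0.1046] tilt [-0.e+00 -5.e-04 -1.e+00] yang 1.2698199625622715 t 23.6333 ee [0.391  0.3245 0.1226]
```

View pics/m4.png

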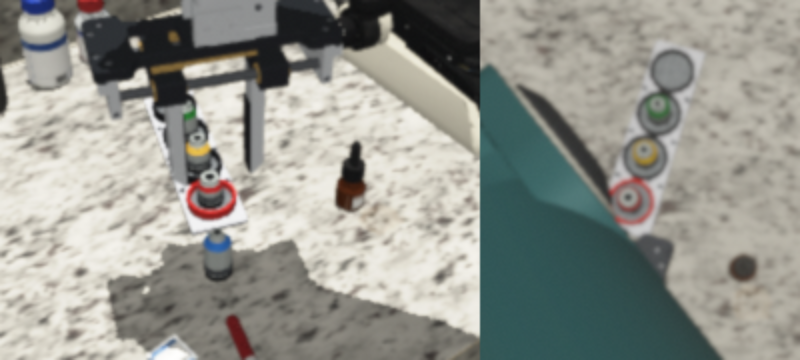

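Red, yellow and green stand upright in their seats (right half, (630,200), (645,155) and (658,105)). Blue is still at (217,255) left. Grasp blue.

To row units: 0.018 m is 0.09, 0.016 m is 0.08.

Request:
advance(steps="0,0,0.05,0,0,0 | 0,0,0.09,0,0,0 | 0,0,0.09,0,0,0 | 0,0,0.09,0,0,0 | 0,0,0.08,0,0,0 | 0,0,0.06,0,0,0 | 0,0,0.04,0,0,0 | 0,0,0.023,0,0,0 | 0,0,0,0,0,0 | 0,0,0,0,0,0 | 0,0,0,0,0,0", finger_gap=0.05, grip_n=15, only="ee_")

```text
ee_pos: [0.3907, 0.3252, 0.0188]
```

Request:
advance(steps="0,0,0,0,0,0 | 0,0,0,0,0,0 | 0,0,0,0,0,0 | 0,0,0,0,0,0 | 0,0,0,0,0,0 | 0,0,0,0,0,0", finger_gap=0.015, grip_n=15)

```text
time: 25.15
ee_pos: [0.3905, 0.3251, 0.0184]
eef_rot: [0.149, 0.989, 0.0, 0.0]
force: [-0.4, 0.1, 3.7]
opening: 0.0247
gripper_force: 15.0
```

Request:
advance(steps="0,0,-0.02,0,0,0 | 0,0,-0.04,0,0,0 | 0,0,-0.06,0,0,0 | 0,0,-0.075,0,0,0 | 0,0,-0.075,0,0,0 | 0,0,-0.075,0,0,0 | 0,0,-0.075,0,0,0 | 0,0,-0.075,0,0,0 | 0,0,-0.05,0,0,0 | 0,0,0,0,0,0 | 0,0,0,0,0,0", finger_gap=0.015, grip_n=15)

```text
time: 26.07
ee_pos: [0.3904, 0.3251, 0.1275]
eef_rot: [0.149, 0.989, 0.0, 0.0]
force: [-0.9, -1.1, -2.0]
opening: 0.0247
gripper_force: 15.0
```

```bash
python3 go.py .6073 .2490 .12
```

```text
delta tool [-0.2297 -0.0086  0.0075] tilt [ 5.e-04  5.e-04 -1.e+00] yang 1.2710574788521563 t 26.0667 ee [0.3904 0.3251 0.1275]
```

To row units: -0.03 m is -0.15, -0.028 m is -0.14.

Request:
advance(steps="-0.05,-0.002,0,0,0,0 | -0.1,-0.004,0,0,0,0 | -0.14,-0.005,0,0,0,0 | -0.15,-0.0055,0,0,0,0 | -0.15,-0.0055,0,0,0,0 | -0.15,-0.0055,0,0,0,0 | -0.14,-0.005,0,0,0,0 | -0.125,-0.005,0,0,0,0 | -0.09,-0.0035,0,0,0,0 | -0.0535,-0.002,0,0,0,0 | 0,0,0,0,0,0 | 0,0,0,0,0,0 | 0,0,0,0,0,0 | 0,0,0,0,0,0 | 0,0,0,0,0,0", grip_n=15, only="ee_")

```text
ee_pos: [0.6066, 0.2496, 0.1274]
```

```bash
python3 go.py .6073 .2490 .0344
```

```text
delta tool [-0.0009 -0.0004  0.093 ] tilt [-2.e-04  2.e-04 -1.e+00] yang 1.2721881055115412 t 27.3167 ee [0.6066 0.2496 0.1274]
```

To row units: 0.018 m is 0.09, 0.016 m is 0.08.

Request:
advance(steps="-0.0015,-0.0005,0.05,0,0,0 | 0,0,0.08,0,0,0 | 0,0,0.09,0,0,0 | 0,0,0.09,0,0,0 | 0,0,0.07,0,0,0 | 0,0,0.05,0,0,0 | 0,0,0.025,0,0,0 | 0,0,0.01,0,0,0 | 0,0,0,0,0,0 | 0,0,0,0,0,0 | 0,0,0,0,0,0", grip_n=15, only="ee_|force")

```text
ee_pos: [0.608, 0.2489, 0.0351]
force: [-0.2, -0.2, -1.4]
gripper_force: 15.0
```

Request:
advance(steps="0,0,0.0075,0,0,0 | 0,0,0.0075,0,0,0 | 0,0,0.0075,0,0,0 | 0,0,0.0025,0,0,0 | 0,0,0,0,0,0 | 0,0,0,0,0,0 | 0,0,0,0,0,0", grip_n=15, only="ee_|force")

```text
ee_pos: [0.6076, 0.2487, 0.0293]
force: [0.2, 0.8, -1.7]
gripper_force: 15.0
```

Request:
advance(steps="0,0,0.003,0,0,0 | 0,0,0,0,0,0 | 0,0,0,0,0,0", grip_n=15, only="ee_pos|force")

```text
ee_pos: [0.6075, 0.2487, 0.0286]
force: [-0.4, 0.1, -1.5]
gripper_force: 15.0
```

To row units: 0.0006 m is 0.003.

Request:
advance(steps="0,0,0.003,0,0,0 | 0,0,0,0,0,0 | 0,0,0,0,0,0", grip_n=15, only="ee_pos|force")

```text
ee_pos: [0.6077, 0.2488, 0.0285]
force: [-1.9, -1.0, 4.3]
gripper_force: 15.0
```

Request:
advance(steps="0,0,0,0,0,0 | 0,0,0,0,0,0 | 0,0,0,0,0,0 | 0,0,0,0,0,0", finger_gap=0.045, only="ee_pos|force|open")

```text
ee_pos: [0.6076, 0.2488, 0.028]
force: [-0.4, -0.5, 0.5]
opening: 0.0447
gripper_force: 0.0
```

Request:
advance(steps="0,0,-0.025,0,0,0 | 0,0,-0.06,0,0,0 | 0,0,-0.1,0,0,0 | 0,0,-0.1,0,0,0 | 0,0,-0.1,0,0,0 | 0,0,-0.1,0,0,0 | 0.05,0.05,-0.05,0,0,0 | 0.075,0.1,-0.05,0,0,0 | 0.075,0.125,0,0,0,0 | 0.075,0.125,0,0,0,0 | 0.075,0.125,0,0,0,0 | 0.075,0.125,0,0,0,0 | 0.05,0.075,0,0,0,0 | 0,0,0,0,0,0 | 0,0,0,0,0,0 | 0,0,0,0,0,0 | 0,0,0,0,0,0", finger_gap=0.05, only="ee_|time")

```text
time: 31.07
ee_pos: [0.56, 0.4143, 0.1453]
```

```bash
python3 - <<'E'
from h import *
a=viewer.read_camera("scene")["frame"][:,:,::-1][150:330,150:390];b=viewer.read_camera("top")["frame"][:,:,::-1][130:310,160:320]
cv2.imwrite("pics/m5.png",cv2.resize(np.hstack([a,b]),None,fx=2,fy=2,interpolation=cv2.INTER_CUBIC))
E
```

```text
(no output)
```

View pics/m5.png

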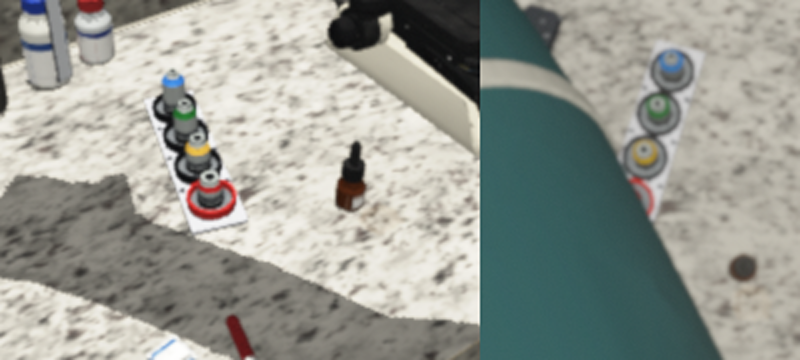

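All four stand upright in order (left half, (210,190) to (172,85)), and the bottle hasn't moved. Hand in.

```bash
python3 -c "
from station import env
print(env.get_state()['force']);print(env.sign_off())"
```

```text
[ 0.73275721 -0.2653873   0.08876628]
the job is handed in; nothing more can be done
None
```

I set all four objectives upright in their seats in order of length, with the red band in the red seat, and the oil bottle was left where it stood. I handed the job in at about 31 s; no verdict was returned.

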